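# Close the filler tin with its inner lid and hold the overcap up for the hardener

### The job

The body-filler tin has been left open and its two lids lie nested on the bench, the red overcap on top of the steel inner lid. Put both back on together, keeping hold of them until the inner lid is fully home in the tin's mouth; then lift off the red overcap alone, without unseating the inner lid, and finish while still holding the overcap level, at least 10 cm above its place, so that I can slip the hardener tube in under it. Leave the tin standing upright where it is and do not disturb the other things on the bench.

Things in the scene. Friction and masses are not known exactly. Their poses are not given: they have to be found in the camera images.
- tin_mouth (a point): open filler tin, aluminium, blue and white label, 60 mm diameter, 62 mm tall, about 0.4 kg, standing loose. Point: centre of its mouth in the plane of its rim, 62 mm above its foot; z = tin's axis. Mouth opening 48 mm diameter, flat rim 6 mm wide around it, filler 18 mm below the rim. With the inner lid fully home (rim's underside on the tin's rim) the inner_lid point is 5 mm above this one.
- inner_lid (a point): steel inner lid, 70 g, loose; z = its axis, up. Gripping rim: disc 66 mm diameter, 10 mm high, wider than tin and overcap; point = its centre, half-way up. Below the rim a plug 44 mm in diameter, 12 mm long, narrowing to 37 mm in its lowest 5 mm; the lid starts standing on it, point 17 mm above the bench. On top a raised centre, 52 mm diameter, 5 mm high, keeps the overcap in place.
- outer_lid (a point): red plastic overcap, an upturned cup, 60 mm diameter, 34 mm tall, 2 mm wall, 30 g, white disc on top. Point: its centre, half-way up; z = its axis, up. It sits by its weight on the inner lid's rim, over the raised centre, 2 mm play; nested, the point is 22 mm above inner_lid. Gripping the inner lid's wider rim carries both; gripping the overcap's side above that rim carries it alone.
- tube_center (a point): bystander: small white and red hardener tube lying on the bench, 55 x 19 mm, 16 mm high; the point is its centre. Not to be moved.
- tape_center (a point): bystander: yellow roll of tape lying flat, 100 mm diameter, 25 mm high; the point is its centre. Not to be moved.
- sandblock_center (a point): bystander: black and grey sanding block, 66 x 130 mm, 41 mm high; the point is its centre. Not to be moved.
- driver_center (a point): bystander: screwdriver with orange handle lying on the bench, 200 mm long, 26 mm thick; the point lies at its middle. Not to be moved.
- spray_center (a point): bystander: white spray bottle with grey trigger head, 74 mm diameter, 210 mm tall; the point is half-way up. Not to be moved.

How it is judged:
By the outcome, as a careful person would: the job done as asked, in the order asked, and still so for the second after the job is handed in, while the arm keeps its last pose, push and grip.
It also fails if it takes over 48 s, if anything falls off the work surface, if the arm or the gripper's body presses on something with over 40 N, if the wrist force passes 120 N, or if a joint passes its speed limit or range.

### The arm

A 6-joint arm with a two-finger parallel gripper is mounted at the origin on the work surface. World frame = base frame: x ahead of the robot, y to its left, z up, the work surface at z = 0. Lengths are in m, angles in rad, forces in N, time in s.
With the tool pointing down it reaches from about 0.35 to 0.975 m from the base axis. Payload 4.9 kg.
Tool frame: the origin (TCP) lies at the very end of the fingers, on their centre line; the grasp point (between the pads) lies 19 mm behind it; z points along the fingers, y is the line along which they close (so a half turn about z gives the same grasp; the last joint's range is limited). The gripper opens to 85 mm and grips with 20 to 120 N. Pads are 22 mm wide; open, the fingers measure 114 mm over their backs; the gripper's body (76 mm by 85 mm) begins 54 mm behind the grasp point. The pads swing forward as they close: fully open they stand 13 mm farther back than shut.
Start: joints at [1.203, 0.053, 1.613, -0, 1.476, -0.119], TCP at [0.154, 0.606, 0.231] pointing down, gripper open.
Joint ranges: [-3.01, 3.01], [-1.01, 2.22], [0.06, 2.58], [-1.02, 4.17], [0.09, 2.62], [-3.14, 3.14]. Speed limits (rad/s): [2.57, 2.57, 3.14, 3.14, 3.14, 3.14].

### API

Orientations are given as a rotation vector (axis times angle).
In Python, from station import ctrl gives the robot as it stands.
- The arm moves only by the tool jog_arm, never from a script. Its argument "plan" is a list of rows, each a list of 7 numbers: the shift along the tool's x, y, z in units of 0.02 m (1.0 is 0.02 m), then the turn, a rotation vector about the tool's x, y, z in units of 45 degrees (1.0 is 45 degrees), then the opening, from -1 (shut) to 1 (fully open). A call has 1 to 8 rows; each row shifts and turns the commanded pose from where the row before left it, along the tool's axes as they then stand; what a row does not reach is not made up. A row lasts 1/10 s, in which the tool goes at most 50 mm and 8.59 degrees, less where a joint would pass 70% of its speed; a pose out of reach is approached as far as the arm can. A call with a number of a shift or a turn outside -1 to 1 is refused whole. A call with a gripper value outside its range is refused whole. The fingers move at their own pace and stop on an object; "grip_force" is the grip in N (left out, the last holds). Time passes only in rows, so rows that do not move let the fingers close. It gives the time, the measured TCP pose, the force, the opening and the grip force at its end, in the units of the state.
- ctrl.get_obs(): the state, without advancing time (a new reading comes with each control period).
- ctrl.get_image(name): name is "side" or "top" or "wrist"; returns (picture, depth): 384x512x3 uint8, red, green, blue; 384x512 float32, m along the optical axis (not along the pixel's ray), 0 where there is no reading.
- ctrl.camera_info(name): a dict with "camera_matrix" (3x3 intrinsics, pixels), "rvec" (rotation vector, rad) and "tvec" (3), from world to camera coordinates, as OpenCV has them; the wrist camera has in their place "T_tool_cam" (4x4, takes a point from camera to tool coordinates, whose origin is the TCP and whose axes are the flange's). Camera axes: x right, y down, z forward; pixel columns grow to the right and rows downward; lengths in m; the calibration is good to about 2 mm. A picture is of the moment at which its call begins: read the wrist's pose just before it. camera_info takes no time and is no camera call.
- ctrl.finish_job(): hands the job in; it is judged then, once.
The state is a dict: "t": time; "q": joint angles; "dq": joint speeds; "effort": joint torques, N m; "tool_pos": TCP position; "tool_rot": TCP orientation; "contact_force": force on the tool from outside, world axes, zero at the start; "wrist_torque": the same for the moment, N m; "opening": finger opening in m; "grip_force": force on a finger pad.
Only numpy, scipy, OpenCV 4.12 (cv2) and the standard library are available. Lean on these libraries where they do the work, as an engineer would, in place of code of your own. Each camera call takes 0.05 s, during which the arm holds its last target. There are 200 camera calls.

## Working session

There is one attempt and no reset: what is moved stays moved. The work goes in short steps, Python scripts to look and compute and a tool call to move; the robot and the scene stay as the last step left them, time stands still between calls to the robot, and variables do not carry over. Pictures are saved under pics/ and viewed, at most 10 in all, crops included, and the job is handed in when it is done.

Besides the shell and the picture viewer there is one more tool, called after "Emit:" as a command line: name --pt "numbers of a row" for each row, then --argument value for the rest. jog_arm: Moves the arm, as the interface text tells. Shifts and turns lie within -1 to 1; 1 stands for 0.02 m of shift or 45 degrees of turn. Its arguments: {"type":"object","properties":{"plan":{"type":"array"},"grip_force":{"type":"number"}},"required":["plan"]}

```bash
mkdir -p pics; ls; python3 - <<'E'
from station import ctrl
import cv2,numpy as np
o=ctrl.get_obs();print(o['t'],o['tool_pos'],o['tool_rot'],o['opening'])
ims=[]
for n in('top','side'):
    im,d=ctrl.get_image(n);np.savez('/tmp/%s.npz'%n,im=im,d=d);cv2.imwrite('pics/%s.png'%n,im[:,:,::-1]);print(n,ctrl.camera_info(n))
print(ctrl.camera_info('wrist'))
E
```

```text
pics
0.0 [0.15370444 0.60517995 0.23007713] [-3.89753477e-01 -3.11685917e+00  3.03444484e-03] 0.08509701433472511
top {'camera_matrix': array([[404.20425955,   0.        , 262.52892751],
       [  0.        , 404.20425955, 187.54485475],
       [  0.        ,   0.        ,   1.        ]]), 'rvec': array([ 2.10703144, -2.12555358,  0.1965504 ]), 'tvec': array([-0.06175057,  0.60400818,  1.17310158])}
side {'camera_matrix': array([[383.74714193,   0.        , 256.36822978],
       [  0.        , 383.74714193, 197.34724176],
       [  0.        ,   0.        ,   1.        ]]), 'rvec': array([ 2.15586269, -0.10073145,  0.04111481]), 'tvec': array([-0.60673954,  0.05193401,  0.91130623])}
{'camera_matrix': array([[314.34885435,   0.        , 252.52582003],
       [  0.        , 314.34885435, 194.47852828],
       [  0.        ,   0.        ,   1.        ]]), 'T_tool_cam': array([[-5.38245884e-04, -9.50679544e-01, -3.10174329e-01,
         7.96862996e-02],
       [ 9.99999559e-01, -7.50430096e-04,  5.64756263e-04,
         1.05206394e-03],
       [-7.69666378e-04, -3.10173889e-01,  9.50679529e-01,
        -1.43004490e-01],
       [ 0.00000000e+00,  0.00000000e+00,  0.00000000e+00,
         1.00000000e+00]])}
```

View pics/top.png

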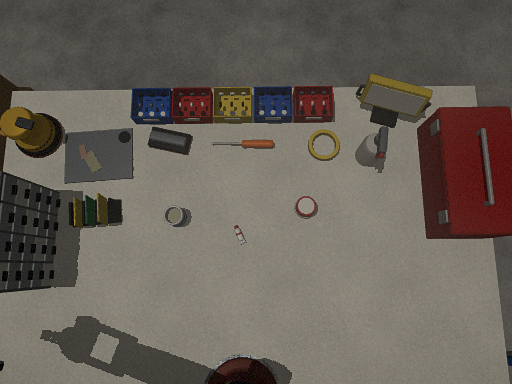

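View pics/side.png

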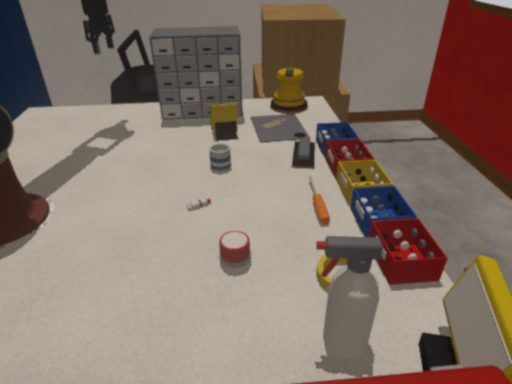

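The top view shows the red overcap with white disc at about (306,206) and the open tin at (176,216). The tube is at (240,234), between them and slightly nearer the robot. The side view shows the same at (235,246), (220,156) and (200,204).

```bash
cat > h.py <<'E'
import numpy as np,cv2
from scipy.spatial.transform import Rotation as R
def ray(n_or_T,info,uv,z):
    """pixel -> world point on plane z; n_or_T = T_world_tool for wrist, None for fixed"""
    K=info['camera_matrix']; d=np.linalg.inv(K)@[uv[0],uv[1],1]
    if n_or_T is None:
        Rm=R.from_rotvec(info['rvec']).as_matrix().T; c=-Rm@info['tvec']
    else:
        T=n_or_T@info['T_tool_cam']; Rm=T[:3,:3]; c=T[:3,3]
    d=Rm@d; return c+d*(z-c[2])/d[2]
def Ttool(o):
    T=np.eye(4);T[:3,:3]=R.from_rotvec(o['tool_rot']).as_matrix();T[:3,3]=o['tool_pos'];return T
def blob(mask,roi):
    x0,y0,x1,y1=roi;m=np.zeros(mask.shape,np.uint8);m[y0:y1,x0:x1]=mask[y0:y1,x0:x1]
    n,l,s,c=cv2.connectedComponentsWithStats(m);i=1+np.argmax(s[1:,4]);return c[i],s[i]
E
python3 - <<'E'
from station import ctrl
from h import *
t=np.load('/tmp/top.npz')['im'].astype(int);s=np.load('/tmp/side.npz')['im'].astype(int)
ti,si=ctrl.camera_info('top'),ctrl.camera_info('side')
red=lambda a:((a[...,0]-a[...,1]>50)).astype(np.uint8)
def fillc(m,roi):
    x0,y0,x1,y1=roi;cs,_=cv2.findContours(m[y0:y1,x0:x1].copy(),cv2.RETR_EXTERNAL,cv2.CHAIN_APPROX_NONE)
    c=max(cs,key=cv2.contourArea);(cx,cy),r=cv2.minEnclosingCircle(c);b=cv2.boundingRect(c);return (cx+x0,cy+y0),r,b
print(fillc(red(t),(285,185,330,230)))
p,r,b=fillc(red(t),(285,185,330,230));print('cap top',ray(None,ti,p,.05))
# white disc
w=((t.min(-1)>150)&(t.max(-1)-t.min(-1)<40)).astype(np.uint8);c,st=blob(w,(294,195,318,217));print(c,st,ray(None,ti,c,.056))
for z in(0.056,):
    w=((s.min(-1)>130)&(s[...,0]-s[...,1]<40)).astype(np.uint8);c,st=blob(w,(222,231,248,248));print('side disc',c,st,ray(None,si,c,z))
# tin
d=np.load('/tmp/top.npz')['d'];print(d[200:232:3,160:194:3].round(3))
print('tin',ray(None,ti,(175.5,215.5),.062))
big=np.hstack([cv2.resize(t[196:236,156:196].astype(np.uint8),None,fx=10,fy=10,interpolation=0),cv2.resize(s[136:176,200:240].astype(np.uint8),None,fx=10,fy=10,interpolation=0)])
cv2.imwrite('pics/tin.png',big[:,:,::-1])
print('tube',ray(None,ti,(240,234),.01),'tape',ray(None,ti,(324,145),.02),'spray',ray(None,ti,(378,150),.15),'sb',ray(None,ti,(170,140),.04))
E
```

```text
((305.8529415130615, 205.3823528289795), 9.56367301940918, (12, 11, 19, 19))
cap top [ 0.54857655 -0.19815581  0.05      ]Traceback (most recent call last):
  File "<stdin>", line 12, in <module>
  File "h.py", line 15, in blob
    n,l,s,c=cv2.connectedComponentsWithStats(m);i=1+np.argmax(s[1:,4]);return c[i],s[i]
                                                    ~~~~~~~~~^^^^^^^^^
    return _wrapfunc(a, 'argmax', axis=axis, out=out, **kwds)
    return bound(*args, **kwds)
ValueError: attempt to get argmax of an empty sequence
```

```bash
python3 - <<'E'
from station import ctrl
from h import *
o=ctrl.get_obs();T=Ttool(o);print(T[:3,:3].round(3))
ti=ctrl.camera_info('top')
print('tin',p:=ray(None,ti,(175.5,215.5),.062))
for n,uv,z in(('tube',(240,234),.01),('tape',(324,145),.02),('spray',(373,157),.15)):print(n,ray(None,ti,uv,z).round(3))
Rd=np.diag([-1,1,-1.]);dr=R.from_matrix(T[:3,:3].T@Rd).as_rotvec();print('turn units',dr/(np.pi/4))
print('shift in aligned tool frame units',Rd.T@(np.array([p[0],p[1],.23])-o['tool_pos'])/.02)
print('shift in current tool frame units',T[:3,:3].T@(np.array([p[0],p[1],.23])-o['tool_pos'])/.02)
E
```

```text
[[-0.969  0.246 -0.001]
 [ 0.246  0.969 -0.002]
 [ 0.    -0.002 -1.   ]]
tin [0.51971291 0.19488287 0.062     ]
tube [0.467 0.004 0.01 ]
tape [ 0.748 -0.265  0.02 ]
spray [ 0.671 -0.383  0.15 ]
turn units [-0.00232192 -0.00059802 -0.31679783]
shift in aligned tool frame units [-1.83012378e+01 -2.05169324e+01  9.18926048e-03]
shift in current tool frame units [-22.79002627 -15.37834708   0.03238909]
```

Emit:
jog_arm --pt "0 0 0 0 0 -0.16 1" --pt "0 0 0 0 0 -0.16 1" --pt "-1 -1 0 0 0 0 1" --pt "-1 -1 0 0 0 0 1" --pt "-1 -1 0 0 0 0 1" --pt "-1 -1 0 0 0 0 1" --pt "-1 -1 0 0 0 0 1" --pt "-1 -1 0 0 0 0 1" --grip_force 60

```text
t: 0.9
tool_pos: [0.2747, 0.4849, 0.2307]
tool_rot: [0.004, -3.141, 0.001]
contact_force: [0.1, 0.8, 0.4]
opening: 0.0856
grip_force: 0.0
```

Emit:
jog_arm --pt "-1 -1 0 0 0 0 1" --pt "-1 -1 0 0 0 0 1" --pt "-1 -1 0 0 0 0 1" --pt "-1 -1 0 0 0 0 1" --pt "-1 -1 0 0 0 0 1" --pt "-1 -1 0 0 0 0 1" --pt "-1 -1 0 0 0 0 1" --pt "-1 -1 0 0 0 0 1"

```text
t: 1.7
tool_pos: [0.435, 0.3254, 0.2307]
tool_rot: [0.004, -3.141, 0.001]
contact_force: [0.4, -1.1, 0.9]
opening: 0.0852
grip_force: 0.0
```

Emit:
jog_arm --pt "-1 -1 0 0 0 0 1" --pt "-1 -1 0 0 0 0 1" --pt "-1 -1 0 0 0 0 1" --pt "-1 -1 0 0 0 0 1" --pt "0 -1 0 0 0 0 1" --pt "0 -1 0 0 0 0 1" --pt "0 0 0 0 0 0 1" --pt "0 0 0 0 0 0 1"

```text
t: 2.5
tool_pos: [0.5147, 0.2066, 0.2309]
tool_rot: [0.003, -3.141, -0.001]
contact_force: [-0.3, 0.6, 0.5]
opening: 0.0853
grip_force: 0.0
```

```bash
python3 - <<'E'
from station import ctrl
from h import *
o=ctrl.get_obs();im,d=ctrl.get_image('wrist');np.savez('/tmp/w1.npz',im=im,d=d,T=Ttool(o));cv2.imwrite('pics/w1.png',im[:,:,::-1]);print(o['t'],o['tool_pos'],Ttool(o)[:3,:3].round(3),o['contact_force'])
E
```

```text
2.5 [0.51472064 0.20663968 0.23090954] [[-1.    -0.002 -0.001]
 [-0.002  1.     0.   ]
 [ 0.001  0.    -1.   ]] [-0.2768746   0.57722562  0.53470586]
```

View pics/w1.png

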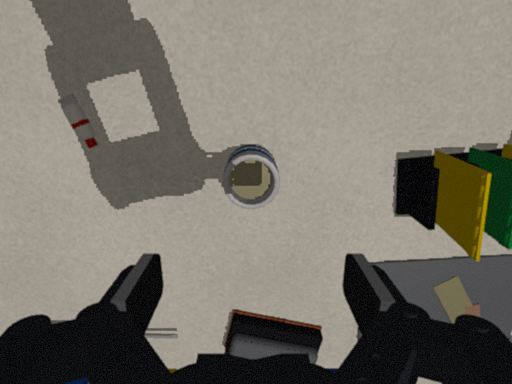

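The wrist view shows the tin's mouth, with its rim centred near (251,179) and a radius of about 28 px. The tube is at (79,120), with the fingers at the bottom.

```bash
cat >> h.py <<'E'
def cloud(im,d,info,T):
    K=info['camera_matrix'];v,u=np.mgrid[:384,:512]
    P=np.stack([(u-K[0,2])/K[0,0]*d,(v-K[1,2])/K[1,1]*d,d,np.ones_like(d)],-1)@(T@info['T_tool_cam']).T
    return P[...,:3]
def circ(m):
    cs,_=cv2.findContours(m.astype(np.uint8),cv2.RETR_EXTERNAL,cv2.CHAIN_APPROX_NONE);c=max(cs,key=cv2.contourArea)
    return cv2.fitEllipse(c)
E
python3 - <<'E'
from station import ctrl
from h import *
f=np.load('/tmp/w1.npz');im,d,T=f['im'],f['d'],f['T'];info=ctrl.camera_info('wrist')
P=cloud(im,d,info,T)
roi=np.zeros(d.shape,bool);roi[140:215,215:290]=1
print('bench z',np.median(P[220:240,215:290,2]))
h=np.histogram(P[roi][:,2],bins=np.arange(-.005,.08,.005));print(h)
m=roi&(P[...,2]>.055)&(P[...,2]<.070)
q=P[m];print(m.sum(),q.mean(0),np.median(q[:,2]),q.min(0),q.max(0))
e=circ(m);print(e,ray(T,info,e[0],.062))
E
```

```text
bench z 0.00039682787186673396
(array([ 824, 1886,   27,   23,   27,   25,   43,   37,   34,  573,  965,
        116,  138,  887,    0,    0]), array([-0.005,  0.   ,  0.005,  0.01 ,  0.015,  0.02 ,  0.025,  0.03 ,
        0.035,  0.04 ,  0.045,  0.05 ,  0.055,  0.06 ,  0.065,  0.07 ,
        0.075]))
1025 [0.52290784 0.20624118 0.06145162] 0.06190284086145792 [0.49394029 0.17728529 0.0550549 ] [0.55248848 0.23546564 0.06473438]
((250.83277893066406, 180.7102813720703), (55.48153305053711, 56.441131591796875), 86.232177734375) [0.52212069 0.20620494 0.062     ]
```

Emit:
jog_arm --pt "-1 -1 0 0 0 0 1" --pt "-0.7 -1 0 0 0 0 1" --pt "0 -1 0 0 0 0 1" --pt "0 -1 0 0 0 0 1" --pt "0 -1 0 0 0 0 1" --pt "0 -1 0 0 0 0 1" --pt "0 -1 0 0 0 0 1" --pt "0 -1 0 0 0 0 1"

```text
t: 3.35
tool_pos: [0.5493, 0.0471, 0.2312]
tool_rot: [0.006, -3.142, -0.0]
contact_force: [0.1, -0.0, 0.2]
opening: 0.0855
grip_force: 0.0
```

Emit:
jog_arm --pt "0 -1 0 0 0 0 1" --pt "0 -1 0 0 0 0 1" --pt "0 -1 0 0 0 0 1" --pt "0 -1 0 0 0 0 1" --pt "0 -1 0 0 0 0 1" --pt "0 -1 0 0 0 0 1" --pt "0 -1 0 0 0 0 1" --pt "0 -1 0 0 0 0 1"

```text
t: 4.15
tool_pos: [0.5501, -0.113, 0.2312]
tool_rot: [-0.006, 3.141, 0.0]
contact_force: [-0.5, -1.1, -0.7]
opening: 0.0853
grip_force: 0.0
```

Emit:
jog_arm --pt "0 -1 0.5 0 0 0 1" --pt "0 -1 1 0 0 0 1" --pt "0 -1 1 0 0 0 1" --pt "0 -1 1 0 0 0 1" --pt "0 0 0 0 0 0 1" --pt "0 0 0 0 0 0 1"

```text
t: 4.75
tool_pos: [0.5501, -0.1924, 0.161]
tool_rot: [0.004, -3.141, -0.002]
contact_force: [0.1, -0.2, 0.3]
opening: 0.0855
grip_force: 0.0
```

```bash
python3 - <<'E'
from station import ctrl
from h import *
o=ctrl.get_obs();im,d=ctrl.get_image('wrist');T=Ttool(o);np.savez('/tmp/w2.npz',im=im,d=d,T=T);cv2.imwrite('pics/w2.png',im[:,:,::-1]);print(o['t'],o['tool_pos'],T[:3,:3].round(3),o['contact_force'])
info=ctrl.camera_info('wrist');P=cloud(im,d,info,T);z=P[...,2]
near=np.hypot(P[...,0]-.5486,P[...,1]+.198)<.055
for lo,hi in((.012,.028),(.045,.065)):
    m=near&(z>lo)&(z<hi);q=P[m];print(m.sum(),q.min(0),q.max(0),np.median(q[:,2]))
e=circ(m);print(e,ray(T,info,e[0],.056))
E
```

```text
4.75 [ 0.55005146 -0.19242626  0.16096228] [[-1.    -0.003 -0.001]
 [-0.003  1.     0.001]
 [ 0.001  0.001 -1.   ]] [ 0.12580772 -0.22543349  0.26253178]
430 [ 0.51618491 -0.22777596  0.01222692] [ 0.55113048 -0.16268288  0.02793098] 0.022210739624086512
4048 [ 0.51837009 -0.22480006  0.0450056 ] [ 0.57833715 -0.16508483  0.05896401] 0.05676176249112666
((247.47076416015625, 189.0185546875), (70.59627532958984, 71.277099609375), 96.12733459472656) [ 0.54676453 -0.19530432  0.056     ]
```

View pics/w2.png

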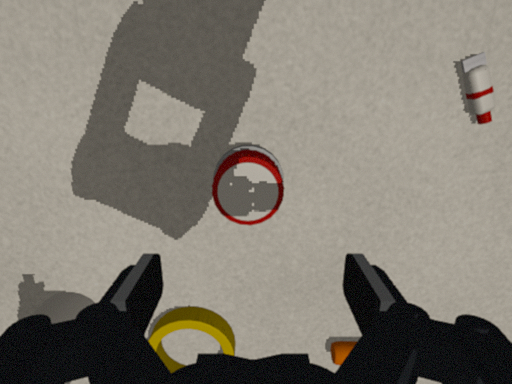

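The overcap and lid are nested at about (248,189), with the lid rim just showing behind the cap at the top. The tube at (479,90) and tape are well clear. Next I'll check where the fingertips are along tool z when open.

```bash
python3 - <<'E'
from station import ctrl
from h import *
f=np.load('/tmp/w2.npz');im,d,T=f['im'],f['d'],f['T'];info=ctrl.camera_info('wrist')
Q=cloud(im,d,info,np.eye(4))
m=(d>0)&(Q[...,2]<.02)&(Q[...,2]>-.1)&(im.max(-1)<100)
m[:245]=0
for s,n in((Q[...,1]<0,'L'),(Q[...,1]>0,'R')):
    q=Q[m&s];print(n,len(q),np.percentile(q[:,2],[50,90,99,99.8]))
    t=q[q[:,2]>np.percentile(q[:,2],99.8)-.012];print(t.min(0),t.max(0))
    for b in np.arange(-.06,.004,.006):
        k=q[(q[:,2]>=b)&(q[:,2]<b+.006)]
        if len(k):print(b.round(3),len(k),np.abs(k[:,1]).min().round(4),np.abs(k[:,1]).max().round(4),k[:,0].min().round(3),k[:,0].max().round(3))
E
```

```text
L 15140 [-0.06879638 -0.03837236 -0.01889265 -0.01555465]
[-0.01156311 -0.05493152 -0.02753317] [ 0.01165147 -0.04106354 -0.01315685]
-0.06 623 0.0405 0.071 0.006 0.014
-0.054 508 0.0409 0.0541 -0.002 0.012
-0.048 538 0.0411 0.055 -0.01 0.012
-0.042 536 0.0411 0.0552 -0.012 0.012
-0.036 476 0.041 0.0557 -0.011 0.012
-0.03 405 0.0411 0.0549 -0.012 0.012
-0.024 324 0.0411 0.0549 -0.011 0.012
-0.018 109 0.0411 0.0478 -0.012 0.011
R 15560 [-0.06925881 -0.03876176 -0.01897072 -0.01541913]
[-0.0114893   0.04322526 -0.02741036] [ 0.01147147  0.05728646 -0.01238428]
-0.06 591 0.0426 0.0729 0.006 0.014
-0.054 509 0.0431 0.0541 -0.002 0.012
-0.048 536 0.0429 0.0575 -0.01 0.012
-0.042 540 0.0431 0.0577 -0.011 0.012
-0.036 477 0.0432 0.0572 -0.011 0.012
-0.03 411 0.0432 0.0577 -0.011 0.012
-0.024 318 0.0433 0.057 -0.011 0.011
-0.018 117 0.0433 0.0496 -0.011 0.011
```

Emit:
jog_arm --pt "0.08 -0.18 1 0 0 0 1" --pt "0 0 1 0 0 0 1" --pt "0 0 1 0 0 0 1" --pt "0 0 1 0 0 0 1" --pt "0 0 1 0 0 0 1" --pt "0 0 1 0 0 0 1" --pt "0 0 0.6 0 0 0 1" --pt "0 0 0.6 0 0 0 1"

```text
t: 5.6
tool_pos: [0.5494, -0.1964, 0.0179]
tool_rot: [-0.006, 3.14, -0.001]
contact_force: [0.3, 0.3, 0.2]
opening: 0.0853
grip_force: 0.0
```

Emit:
jog_arm --pt "0 0 0.5 0 0 0 1" --pt "0 0 0.3 0 0 0 1" --pt "0 0 0 0 0 0 1" --pt "0 0 0 0 0 0 1"

```text
t: 6.0
tool_pos: [0.5487, -0.1971, 0.0018]
tool_rot: [-0.004, 3.141, -0.001]
contact_force: [0.7, 0.8, 0.9]
opening: 0.085
grip_force: 0.0
```

Emit:
jog_arm --pt "0 0.05 0.19 0 0 0 1" --pt "0 0 0 0 0 0 0.6" --pt "0 0 0 0 0 0 0.5" --pt "0 0 0 0 0 0 0.3" --pt "0 0 0 0 0 0 0.3" --pt "0 0 0 0 0 0 0.3" --grip_force 50

```text
t: 6.6
tool_pos: [0.5487, -0.1961, -0.0018]
tool_rot: [-0.004, 3.141, -0.001]
contact_force: [-1.7, 0.0, 5.6]
opening: 0.0634
grip_force: 54.9
```

```bash
python3 - <<'E'
from station import ctrl
from h import *
o=ctrl.get_obs();im,d=ctrl.get_image('wrist');T=Ttool(o);np.savez('/tmp/w3.npz',im=im,d=d,T=T);print(o['t'],o['tool_pos'],T[:3,:3].round(3),o['contact_force'],o['opening'],o['grip_force'])
cv2.imwrite('pics/w3.png',im[:,:,::-1])
E
```

```text
6.6 [ 0.54874883 -0.19609405 -0.00179957] [[-1.    -0.003  0.001]
 [-0.003  1.    -0.   ]
 [-0.001 -0.    -1.   ]] [-1.70032585  0.03146248  5.57325795] 0.06341692408761948 54.90554094314575
```

View pics/w3.png

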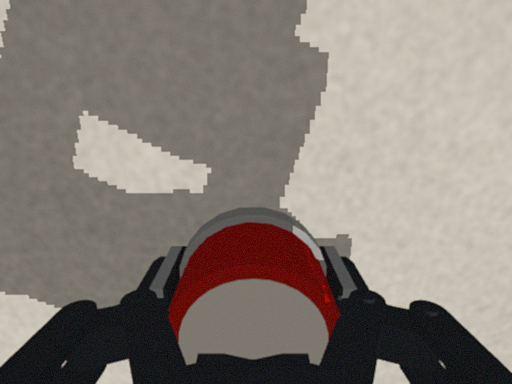

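The wrist view shows the pads on the sides of the grey rim, with the red cap nested above it. I'll lift now.

Emit:
jog_arm --pt "0 0 -0.3 0 0 0 0.2" --pt "0 0 -0.5 0 0 0 0.2" --pt "0 0 -1 0 0 0 0.2" --pt "0 0 -1 0 0 0 0.2" --pt "0 0 -1 0 0 0 0.2" --pt "0 0 -1 0 0 0 0.2" --pt "0 0 -0.5 0 0 0 0.2" --pt "0 0 0 0 0 0 0.2"

```text
t: 7.45
tool_pos: [0.5494, -0.1964, 0.1056]
tool_rot: [-0.004, 3.138, -0.003]
contact_force: [0.1, -0.5, -0.4]
opening: 0.063
grip_force: 54.9
```

```bash
python3 - <<'E'
from station import ctrl
from h import *
o=ctrl.get_obs();im,d=ctrl.get_image('wrist');s,sd=ctrl.get_image('side');T=Ttool(o);np.savez('/tmp/w4.npz',im=im,d=d,T=T);print(o['t'],o['tool_pos'],o['contact_force'],o['opening'],o['grip_force'])
a=cv2.resize(im[190:384,100:400],(600,388));b=cv2.resize(s[150:270,190:280],None,fx=4,fy=4)[:388] if 0 else cv2.resize(s[170:250,190:270],(388,388))
b=cv2.resize(s[130:270,180:290],(305,388))
pic=np.hstack([cv2.resize(im[190:384,100:400],(480,388)),b]);cv2.imwrite('pics/w4.png',pic[:,:,::-1])
# tilt of the held stack: plane fits in tool frame
info=ctrl.camera_info('wrist')
for n,f in(('before',np.load('/tmp/w3.npz')),('after',np.load('/tmp/w4.npz'))):
    q=cloud(f['im'],f['d'],info,np.eye(4));i=f['im'].astype(int)
    m=np.zeros(i.shape[:2],bool);m[285:345,195:315]=1;m&=(i[...,0]-i[...,1]<40)&(f['d']>0)
    p=q[m];A=np.c_[p[:,:2],np.ones(len(p))];print(n,len(p),np.linalg.lstsq(A,p[:,2],rcond=None)[0])
    r=np.zeros_like(m);r[180:,150:360]=1;r&=(i[...,0]-i[...,1]>40)
    ys,xs=np.nonzero(r);print('red',xs.min(),xs.max(),ys.min())
E
```

```text
7.45 [ 0.54943183 -0.19641579  0.10559854] [ 0.11686048 -0.48111311 -0.38567874] 0.06298662100708279 54.93501663208008
before 6767 [-0.00476359 -0.00191576 -0.0587701 ]
red 168 339 222
after 6765 [-0.00409734 -0.00133291 -0.05871701]
red 168 339 222
```

View pics/w4.png

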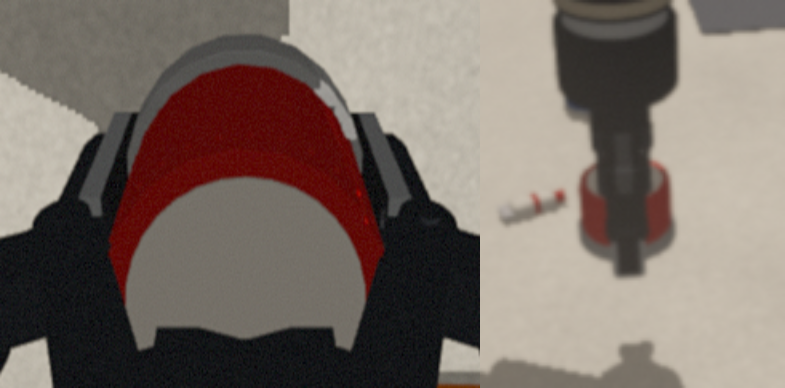

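```bash
python3 - <<'E'
from station import ctrl
from h import *
info=ctrl.camera_info('wrist');f=np.load('/tmp/w4.npz');i=f['im'].astype(int);q=cloud(f['im'],f['d'],info,np.eye(4))
from scipy.optimize import least_squares
def fit(p,r):
    return least_squares(lambda c:np.hypot(p[:,0]-c[0],p[:,1]-c[1])-r,[0,0],loss='soft_l1',f_scale=.0005)
red=(i[...,0]-i[...,1]>40);red[:180]=0;red[:,:150]=0;red[:,360:]=0
red=cv2.erode(red.astype(np.uint8),np.ones((3,3)))>0
s=red&(q[...,2]>-.052)&(q[...,2]<-.03)&(q[...,2]!=0)
r=fit(q[s],.03);print('cap wall',s.sum(),r.x)
rim=(q[...,2]>-.023)&(q[...,2]<-.016)&(q[...,0]>.02)&(q[...,0]<.05)&(f['d']>0)
p=q[rim];print('rim',len(p),p.max(0),p[:,1].min()); w=p[np.hypot(p[:,0],p[:,1])>.0315];print(fit(w,.033).x,len(w))
# tin outer wall in w1 likewise, world
f=np.load('/tmp/w1.npz');P=cloud(f['im'],f['d'],info,f['T']);m=np.zeros(P.shape[:2],bool);m[140:215,215:290]=1
s=m&(P[...,2]>.015)&(P[...,2]<.055)&(np.hypot(P[...,0]-.5225,P[...,1]-.2063)>.027);print('tin wall',s.sum(),fit(P[s]-[.5225,.2063,0],.03).x)
t=m&(P[...,2]>.060)&(P[...,2]<.0645);p=P[t]-[.5225,.2063,0];rr=np.hypot(p[:,0],p[:,1]);print('rim radius',rr.min(),rr.max())
g=least_squares(lambda c:(lambda h:np.maximum(h-.03,0)+np.maximum(.024-h,0))(np.hypot(p[:,0]-c[0],p[:,1]-c[1])),[0,0]);print(g.x,g.cost)
E
```

```text
cap wall 3425 [-0.0007024   0.00122157]
rim 648 [ 0.03262023  0.02622229 -0.01600269] -0.024052969935258364
[-0.00091624  0.00101408] 586
tin wall 317 [ 0.00126558 -0.00016771]
rim radius 0.022521076407078088 0.030628591819470433
[ 0.00114815 -0.00016109] 7.183588738214252e-07
```

Emit:
jog_arm --pt "0.3 0.5 0 0 0 0 0.2" --pt "1 1 0 0 0 0 0.2" --pt "0 1 0 0 0 0 0.2" --pt "0 1 0 0 0 0 0.2" --pt "0 1 0 0 0 0 0.2" --pt "0 1 0 0 0 0 0.2" --pt "0 1 0 0 0 0 0.2" --pt "0 1 0 0 0 0 0.2"

```text
t: 8.35
tool_pos: [0.5204, -0.0444, 0.1019]
tool_rot: [0.004, -3.139, -0.001]
contact_force: [0.7, -0.3, -0.5]
opening: 0.0631
grip_force: 55.0
```

Emit:
jog_arm --pt "0 1 0 0 0 0 0.2" --pt "0 1 0 0 0 0 0.2" --pt "0 1 0 0 0 0 0.2" --pt "0 1 0 0 0 0 0.2" --pt "0 1 0 0 0 0 0.2" --pt "0 1 0 0 0 0 0.2" --pt "0 1 0 0 0 0 0.2" --pt "0 1 0 0 0 0 0.2"

```text
t: 9.15
tool_pos: [0.5198, 0.1152, 0.1019]
tool_rot: [0.004, -3.139, 0.0]
contact_force: [0.7, -0.6, -0.9]
opening: 0.0634
grip_force: 55.0
```

Emit:
jog_arm --pt "0 1 0 0 0 0 0.2" --pt "0 1 0 0 0 0 0.2" --pt "0 1 0 0 0 0 0.2" --pt "0 1 0 0 0 0 0.2" --pt "0 0.5 0 0 0 0 0.2" --pt "0 0 0 0 0 0 0.2" --pt "0 0 0 0 0 0 0.2" --pt "0 0 0 0 0 0 0.2"

```text
t: 9.95
tool_pos: [0.5211, 0.2033, 0.1032]
tool_rot: [0.003, -3.141, 0.001]
contact_force: [0.3, 0.5, -1.0]
opening: 0.0633
grip_force: 55.0
```

Emit:
jog_arm --pt "-0.08 0.09 0.5 0 0 0 0.2" --pt "0 0 0.8 0 0 0 0.2" --pt "0 0 0.5 0 0 0 0.2" --pt "0 0 0 0 0 0 0.2" --pt "0 0 0 0 0 0 0.2"

```text
t: 10.45
tool_pos: [0.5223, 0.2057, 0.0665]
tool_rot: [0.004, -3.14, 0.001]
contact_force: [0.2, 0.5, -1.0]
opening: 0.063
grip_force: 55.0
```

```bash
python3 - <<'E'
from station import ctrl
from h import *
o=ctrl.get_obs();im,d=ctrl.get_image('wrist');s,sd=ctrl.get_image('side');T=Ttool(o);np.savez('/tmp/w5.npz',im=im,d=d,T=T);print(o['t'],o['tool_pos'],T[:3,:3].round(4),o['contact_force'],o['opening'],o['grip_force'])
pic=np.hstack([cv2.resize(im[190:384,100:400],(480,388)),cv2.resize(s[115:185,190:250],(333,388),interpolation=0)[:,:320]]);cv2.imwrite('pics/w5.png',pic[:,:,::-1])
E
```

```text
10.45 [0.52234615 0.20566272 0.06652481] [[-1.0e+00 -2.5e-03 -1.7e-03]
 [-2.5e-03  1.0e+00 -5.0e-04]
 [ 1.7e-03 -5.0e-04 -1.0e+00]] [ 0.18734039  0.4765609  -1.03249188] 0.06303640158586049 54.99715983867645
```

View pics/w5.png

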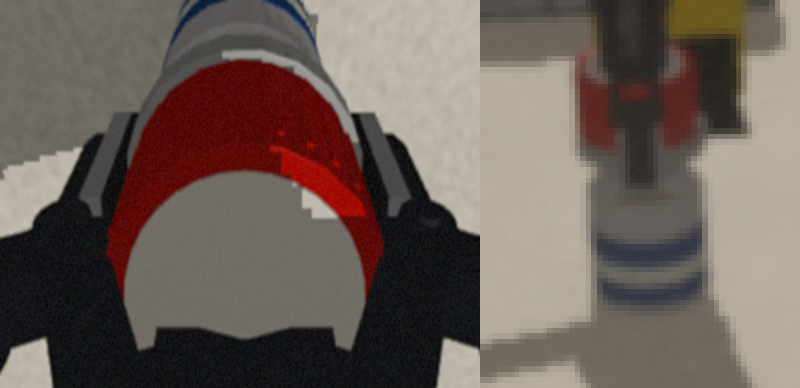

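The stack is centred over the tin in both views. I'll lower it in small steps and watch the force.

Emit:
jog_arm --pt "-0.02 -0.03 0.15 0 0 0 0.2" --pt "0 0 0.15 0 0 0 0.2" --pt "0 0 0.15 0 0 0 0.2" --pt "0 0 0.15 0 0 0 0.2" --pt "0 0 0 0 0 0 0.2"

```text
t: 11.05
tool_pos: [0.5228, 0.2052, 0.0548]
tool_rot: [0.004, -3.14, 0.0]
contact_force: [-0.9, -0.7, -0.6]
opening: 0.0632
grip_force: 55.0
```

Emit:
jog_arm --pt "0 0 0.12 0 0 0 0.2" --pt "0 0 0.1 0 0 0 0.2" --pt "0 0 0.06 0 0 0 0.2" --pt "0 0 0.04 0 0 0 0.2" --pt "0 0 0 0 0 0 0.2"

```text
t: 11.55
tool_pos: [0.5232, 0.2052, 0.0489]
tool_rot: [0.004, -3.141, 0.0]
contact_force: [-0.0, 0.8, -1.0]
opening: 0.0629
grip_force: 55.0
```

Emit:
jog_arm --pt "0 0 0.04 0 0 0 0.2" --pt "0 0 0.04 0 0 0 0.2" --pt "0 0 0 0 0 0 0.2"

```text
t: 11.85
tool_pos: [0.5235, 0.2053, 0.0482]
tool_rot: [-0.004, 3.141, -0.0]
contact_force: [-2.8, -0.6, 4.4]
opening: 0.0634
grip_force: 55.4
```

Emit:
jog_arm --pt "0 0 0.04 0 0 0 0.2" --pt "0 0 0.03 0 0 0 0.2" --pt "0 0 0 0 0 0 0.2" --pt "0 0 0 0 0 0 0.2"

```text
t: 12.25
tool_pos: [0.5237, 0.2053, 0.0482]
tool_rot: [-0.004, 3.141, -0.0]
contact_force: [-5.8, -1.6, 11.8]
opening: 0.063
grip_force: 56.0
```

```bash
python3 - <<'E'
from station import ctrl
from h import *
o=ctrl.get_obs();im,d=ctrl.get_image('wrist');T=Ttool(o);print(o['t'],o['tool_pos'],o['contact_force'],o['wrist_torque'])
info=ctrl.camera_info('wrist');q=cloud(im,d,info,T);i=im.astype(int)
m=np.zeros(d.shape,bool);m[285:345,195:315]=1;m&=(i[...,0]-i[...,1]<40)&(d>0)
p=q[m];A=np.c_[p[:,:2]-o['tool_pos'][:2],np.ones(len(p))];print('cap top plane (home: .106)',np.linalg.lstsq(A,p[:,2],rcond=None)[0])
E
```

```text
12.25 [0.52372439 0.20534219 0.04817911] [-5.79412599 -1.58077844 11.80007711] [-0.46023175  0.94693162 -0.01520982]
cap top plane (home: .106) [-0.00861401  0.00116581  0.10698888]
```

Fully home: a hard stop at the expected height, with the cap top level at 106 mm. I'll ease the push, open, and move up to the overcap's wall.

Emit:
jog_arm --pt "0.02 0 -0.06 0 0 0 0.2" --pt "0 0 0 0 0 0 0.2" --pt "0 0 0 0 0 0 0.6" --pt "0 0 0 0 0 0 0.8" --pt "0 0 0 0 0 0 1" --pt "0 0 0 0 0 0 1" --pt "0 0 0 0 0 0 1" --pt "0 0 0 0 0 0 1"

```text
t: 13.1
tool_pos: [0.5228, 0.2052, 0.0472]
tool_rot: [0.004, -3.141, 0.0]
contact_force: [0.1, 1.4, -0.3]
opening: 0.0853
grip_force: 0.0
```

Emit:
jog_arm --pt "0 0 -0.24 0 0 0 1" --pt "0 0 -0.5 0 0 0 1" --pt "0 0 -0.5 0 0 0 1" --pt "0 0 0 0 0 0 1" --pt "0 0 0 0 0 0 1"

```text
t: 13.6
tool_pos: [0.5235, 0.2054, 0.0731]
tool_rot: [-0.004, 3.14, 0.001]
contact_force: [0.1, 0.3, 0.9]
opening: 0.0853
grip_force: 0.0
```

```bash
python3 - <<'E'
from station import ctrl
from h import *
from scipy.optimize import least_squares
o=ctrl.get_obs();im,d=ctrl.get_image('wrist');T=Ttool(o);np.savez('/tmp/w6.npz',im=im,d=d,T=T);print(o['t'],o['tool_pos'],o['contact_force'],o['opening'])
cv2.imwrite('pics/w6.png',im[:,:,::-1])
info=ctrl.camera_info('wrist');q=cloud(im,d,info,T);i=im.astype(int);x,y,_=o['tool_pos']
near=np.hypot(q[...,0]-x,q[...,1]-y)<.04
m=near&(q[...,2]>.102)&(q[...,2]<.112);p=q[m];A=np.c_[p[:,0]-x,p[:,1]-y,np.ones(len(p))];print(len(p),'cap top',np.linalg.lstsq(A,p[:,2],rcond=None)[0])
s=near&(i[...,0]-i[...,1]>40)&(q[...,2]>.08)&(q[...,2]<.1);s=cv2.erode(s.astype(np.uint8),np.ones((3,3)))>0;p=q[s]
print(len(p),'cap centre in world rel tool',least_squares(lambda c:np.hypot(p[:,0]-x-c[0],p[:,1]-y-c[1])-.03,[0,0],loss='soft_l1',f_scale=.0005).x)
E
```

```text
13.6 [0.52349005 0.20539837 0.07307439] [0.08519137 0.29701472 0.87572273] 0.08531266834758702
14610 cap top [0.01237128 0.0007734  0.10675419]
1263 cap centre in world rel tool [-0.00031518  0.00108708]
```

View pics/w6.png

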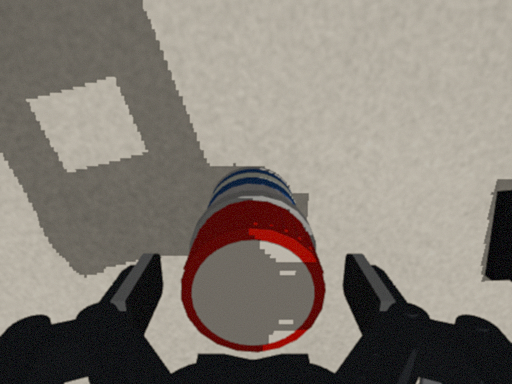

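The stack is level and centred between the open fingers (cap disc at (253,292)). I'll grip the overcap lightly.

Emit:
jog_arm --pt "0 0 0 0 0 0 0.7" --pt "0 0 0 0 0 0 0.5" --pt "0 0 0 0 0 0 0.35" --pt "0 0 0 0 0 0 0.25" --pt "0 0 0 0 0 0 0.15" --pt "0 0 0 0 0 0 0.15" --grip_force 25

```text
t: 14.25
tool_pos: [0.5228, 0.2052, 0.0719]
tool_rot: [0.004, -3.141, 0.0]
contact_force: [-0.3, 0.2, 0.5]
opening: 0.0589
grip_force: 26.9
```

Emit:
jog_arm --pt "0 0 -0.1 0 0 0 0.1" --pt "0 0 -0.1 0 0 0 0.1" --pt "0 0 -0.2 0 0 0 0.1" --pt "0 0 -0.3 0 0 0 0.1" --pt "0 0 -0.3 0 0 0 0.1" --pt "0 0 0 0 0 0 0.1" --pt "0 0 0 0 0 0 0.1"

```text
t: 14.95
tool_pos: [0.5231, 0.2053, 0.0926]
tool_rot: [-0.004, 3.141, 0.0]
contact_force: [-0.4, 0.8, -0.4]
opening: 0.0589
grip_force: 26.9
```

```bash
python3 - <<'E'
from station import ctrl
from h import *
o=ctrl.get_obs();im,d=ctrl.get_image('wrist');s,sd=ctrl.get_image('side');T=Ttool(o);np.savez('/tmp/w7.npz',im=im,d=d,T=T);print(o['t'],o['tool_pos'],o['contact_force'],o['opening'],o['grip_force'])
pic=np.hstack([cv2.resize(im[190:384,100:400],(480,388)),cv2.resize(s[115:185,190:250],(333,388),interpolation=0)[:,:320]]);cv2.imwrite('pics/w7.png',pic[:,:,::-1])
E
```

```text
14.95 [0.52313481 0.20533958 0.09256033] [-0.4215214   0.80277319 -0.38943903] 0.058911096252889476 26.917316908948123
```

View pics/w7.png

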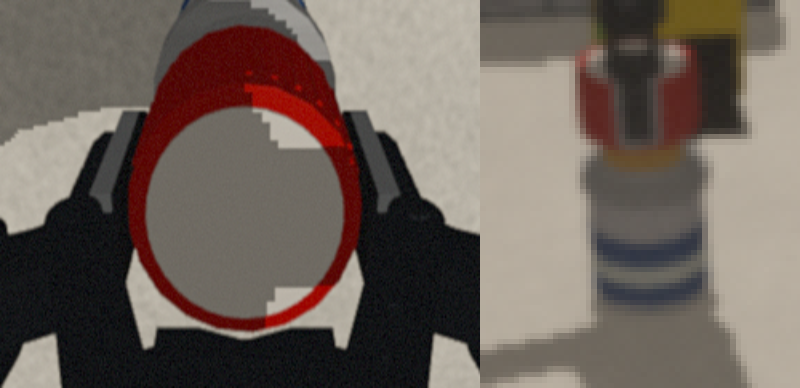

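The overcap has come up alone; the side view shows the inner lid's raised centre and rim left on the tin. I'll raise it further.

Emit:
jog_arm --pt "0 0 -0.5 0 0 0 0.1" --pt "0 0 -1 0 0 0 0.1" --pt "0 0 -1 0 0 0 0.1" --pt "0 0 -1 0 0 0 0.1" --pt "0 0 -1 0 0 0 0.1" --pt "0 0 -1 0 0 0 0.1" --pt "0 0 -0.6 0 0 0 0.1" --pt "0 0 -0.2 0 0 0 0.1"

```text
t: 15.85
tool_pos: [0.5237, 0.2055, 0.2203]
tool_rot: [-0.004, 3.139, 0.001]
contact_force: [0.3, -0.5, -0.7]
opening: 0.0588
grip_force: 27.0
```

Emit:
jog_arm --pt "0 0 0 0 0 0 0.1" --pt "0 0 0 0 0 0 0.1" --pt "0 0 0 0 0 0 0.1" --pt "0 0 0 0 0 0 0.1"

```text
t: 16.25
tool_pos: [0.5224, 0.2051, 0.217]
tool_rot: [0.004, -3.14, 0.001]
contact_force: [-0.1, -0.7, 0.0]
opening: 0.0589
grip_force: 27.0
```

```bash
python3 - <<'E'
from station import ctrl
from h import *
o=ctrl.get_obs();im,d=ctrl.get_image('wrist');s,sd=ctrl.get_image('side');t,td=ctrl.get_image('top');T=Ttool(o);print(o['t'],o['tool_pos'],T[:3,2],o['contact_force'],o['opening'],o['grip_force'],abs(o['dq']).max())
pic=np.hstack([cv2.resize(im,(480,360)),cv2.resize(s[60:200,170:290],(309,360),interpolation=0)]);cv2.imwrite('pics/w8.png',pic[:,:,::-1])
info=ctrl.camera_info('wrist');q=cloud(im,d,info,T);x,y,z=o['tool_pos']
n=np.hypot(q[...,0]-x,q[...,1]-y)<.045
for lo,hi,l in((.068,.08,'lid rim/centre'),(z+.028,z+.04,'cap top')):
    m=n&(q[...,2]>lo)&(q[...,2]<hi);p=q[m];print(l,len(p),p.min(0),p.max(0),np.median(p[:,2]),np.linalg.lstsq(np.c_[p[:,0]-x,p[:,1]-y,np.ones(len(p))],p[:,2],rcond=None)[0] if len(p) else '')
E
```

```text
16.25 [0.52243222 0.20514518 0.2169857 ] [-1.78643354e-03 -4.36736523e-04 -9.99998309e-01] [-0.06159859 -0.65179194  0.01870085] 0.058923950341733096 27.00093082152307 0.005829107151148797
lid rim/centre 3255 [0.49152173 0.17421158 0.06805367] [0.54820748 0.23927879 0.07990702] 0.07695038159257 [0.0491059  0.00094019 0.07582989]
cap top 16390 [0.49215016 0.16296797 0.24499155] [0.55342569 0.24958055 0.2569764 ] 0.2519209770500268 [0.02287371 0.00101652 0.25177665]
```

View pics/w8.png

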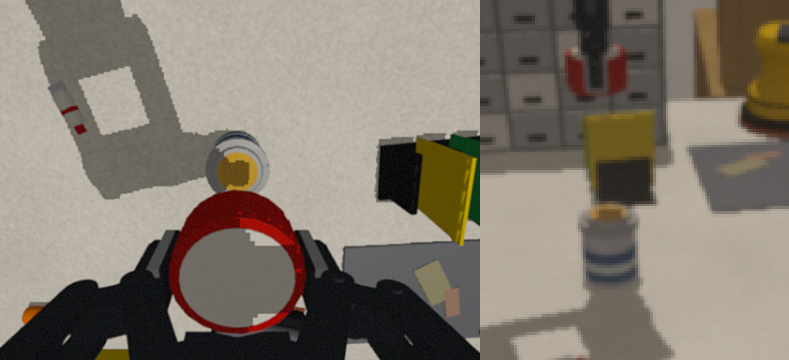

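The overcap is held level about 145 mm above its place. The inner lid's centre top reads 77 mm, which is fully home, and the tin is upright with the bystanders untouched.

```bash
python3 -c "
from station import ctrl
print(ctrl.finish_job())"
```

```text
the job is handed in; nothing more can be done
None
```

The job is handed in at about 16 s of the 48 s allowed: the inner lid is fully home in the upright tin, and the red overcap is held level about 14.5 cm above its place.

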